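Clear the catch tray and hold the stop bolt's head for the lock nut

ROBOT

A 6-joint arm with a two-finger parallel gripper is mounted at the origin on a cart in front of the work surface, level with it; the furniture and walls round the work are solid. World frame = base frame: x ahead of the robot, y to its left, z up, the work surface at z = 0. Lengths are in m, angles in degrees, forces in N, time in s.
With the tool pointing down it reaches from about 0.3 to 0.75 m from the base axis. Payload 8.5 kg.
Tool frame: the origin (TCP) lies between the finger pads; the fingertips stand 8 mm ahead of it and the grasp point (between the pads) lies 11 mm behind it; y points along the fingers, z is the direction in which the jaws open and shut, and the axes are right-handed (so a half turn about y gives the same grasp; the last joint's range is limited). The gripper opens to 85 mm and grips with 20 to 120 N. Pads are 22 mm wide; open, the fingers measure 114 mm over their backs; the gripper's body (76 mm by 85 mm) begins 54 mm behind the grasp point. The pads swing forward as they close: fully open they stand 13 mm farther back than shut.
Start: joints at [55.445, 21.807, 74.336, -0, 83.858, -12.336], TCP at [0.208, 0.509, 0.239] pointing down, gripper open.
Joint ranges: [-178.18, 178.18], [-50.72, 133.34], [12.68, 142.11], [-81.47, 261.47], [9.98, 163.14], [-165.26, 165.26]. Speed limits (degrees/s): [136.94, 136.94, 180, 180, 180, 180].

INTERFACE

Orientations are given as a 3x3 rotation matrix whose columns are the frame's x, y, z axes.
In Python, from rig import env, get_image gives the robot as it stands.
- The arm moves only by the tool move_arm, never from a script. Its argument "targets" is one flat list of numbers, 6 for each row, row after row: the shift along the tool's x, y, z in mm, then the turn, a rotation vector about the tool's x, y, z in rad. A call has exactly 5 rows; each row shifts and turns the commanded pose from where the row before left it, along the tool's axes as they then stand; what a row does not reach is not made up. A row lasts 1/8 s, in which the tool goes at most 62.5 mm and 10.7 degrees, less where a joint would pass 70% of its speed; a pose out of reach is approached as far as the arm can. A call is refused whole if a number of a shift passes 62.5 or a number of a turn 0.188, either way. A call with a gripper value outside its range is refused whole. "hand" is the opening, from -1 (shut) to 1 (fully open), so that 0 is half open, set as the call begins (left out, the last holds). The fingers move at their own pace and stop on an object; "squeeze" is the grip in N (left out, the last holds). Time passes only in rows, so rows that do not move let the fingers close, or fill a call up. It gives the time, the measured TCP pose, the force and the opening at its end, in the units of the state.
- env.observe(): the state, without advancing time (a new reading comes with each control period).
- get_image(name): name is "side" or "top" or "wrist"; returns a dict with "pixels" (384x512x3 uint8, red, green, blue), "z_map" (384x512 float32, m along the optical axis (not along the pixel's ray), 0 where there is no reading), "intrinsics" (3x3 intrinsics, pixels), "R" (3x3) and "t" (3): a world point X has camera coordinates R X + t; the wrist camera has in their place "mount" (4x4, takes a point from camera to tool coordinates, whose origin is the TCP and whose axes are the tool frame's). Camera axes: x right, y down, z forward; pixel columns grow to the right and rows downward; lengths in m; the calibration is good to about 2 mm. A picture is of the moment at which its call begins: read the wrist's pose just before it.
- env.close_job(): hands the job in, once; it reports no verdict.
The state is a dict: "time_s": time; "q": joint angles; "qvel": joint speeds; "joint_efforts": joint torques, N m; "position": TCP position; "tool_rot": TCP orientation; "ft_force": force on the tool from outside, world axes, zero at the start; "wrist_torque": the same for the moment, N m; "grip_width": finger opening in m.
Only numpy, scipy, OpenCV 4.12 (cv2) and the standard library are available. Lean on these libraries where they do the work, as an engineer would, in place of code of your own. Each camera call takes 0.05 s, during which the arm holds its last target.

TASK

I am about to tighten the lock nut on the length stop, but two finished wooden blocks stand in its catch tray where your hand must go, and the weight of the spanner I left on the nut has dragged the stop bolt off its setting. Put both blocks into the grey tote, then reach down behind the bracket, grip the bolt's hexagon head across its flats, turn it back until the spanner handle is level, and finish while holding the head there, firmly and still, so that the bolt cannot turn. Do not touch the spanner, and leave the other things on the table where they are.

Things in the scene. Friction and masses are not known exactly. Their poses are not given: they have to be found in the camera images.
- length_stop: the length stop, fixed. Origin: on the table under the bolt, in the back face of the grey upright bracket; x points away from the robot along the bolt, y left along the bracket, z up. The bracket is 120 mm wide (y -60 to 60), 10 mm thick (x -10 to 0), its top edge 92 mm above the table; its foot reaches 54 mm forward
- tray_floor (a point): the middle of the floor of the sheet-metal catch tray behind the bracket, 12 mm above the table; axes as the stop's. Inside it measures 147 mm (x) by 220 mm (y); side lips reach 28 mm and the far lip 38 mm above the table
- head_centre (a point): the middle of the stop bolt's hexagon head, 60 mm behind the bracket's back face, 75 mm above the table; 24 mm across flats, 28 mm across corners, 10 mm thick. Its x axis is the bolt's axis, pointing away from the bracket; it turns with the bolt: two flats, 14 mm wide, face its +y and -y. The shank between bracket and head is 16 mm thick
- bolt_turn (a joint): turn of the stop bolt with lock nut and spanner, rad: 0 = handle level and two flats of the head upright, facing left and right; negative = handle end hangs down (a right-hand turn about the bolt's x axis). It turns easily; the spanner's weight (0.11 to 0.18 N m) drags it down until the handle lies on the offcut below
- handle_end (a point): the free end of the spanner handle, 165 mm to the right of the bolt's axis when level. The dark steel spanner sits on the lock nut, in front of the bracket (its plane 18 mm in front of the bracket's back face), and turns with the bolt; ring 39 mm across, handle 14 mm deep
- prop: the wooden offcut, 35 x 60 x 24 mm, lying flat in front of the stop with the spanner handle resting on it; a bystander; origin in the middle of its underside
- tote: the grey open plastic tote, fixed on the table between the robot and the stop: outside 110 x 190 mm (its x and y; 114 x 194 mm over the rim), 60 mm high; walls and floor 3.5 mm; origin in the middle of its underside
- tote_in (a point): the middle of the tote's inner floor, 3.5 mm above the table; axes as the tote's: inside 103 mm along x, 183 mm along y
- block_1_centre (a point): the centre of finished block 1, one of two alike: cut wood, 55 x 75 x 22 mm (its x, y, z axes), 40 to 80 g. It stands on edge in the catch tray beside the bolt head, 55 mm high: its z axis (22 mm) lies level, about along the bolt, its y axis (75 mm) level, about along the bracket
- block_1: finished block 1 as a whole; origin in the middle of one of its two 55 x 75 mm faces
- block_2_centre (a point): the centre of finished block 2, one of two alike: cut wood, 55 x 75 x 22 mm (its x, y, z axes), 40 to 80 g. It stands on edge in the catch tray beside the bolt head, 55 mm high: its z axis (22 mm) lies level, about along the bolt, its y axis (75 mm) level, about along the bracket
- block_2: finished block 2 as a whole; origin in the middle of one of its two 55 x 75 mm faces
- stop_bolt: the stop bolt with its head and lock nut, as a body; same axes as head_centre, origin on its axis in the bracket's back face
- spanner: the spanner as a body, origin on the bolt's axis in the middle of its ring; it has half a degree of play on the nut
- offcut: a wooden block, 40 x 60 x 20 mm, lying flat; not one of the finished blocks; a bystander
- small_spanner: a bright combination spanner 135 mm long, 32 mm wide, 9 mm thick, lying flat; a bystander
- tall_tin: a round tin, 46 mm across and 50 mm high; a bystander
- flat_tin: a round flat tin, 68 mm across and 26 mm high; a bystander
- dowel: a square wooden strip, 16 x 120 x 16 mm, lying flat; a bystander
Not all that is in view belongs to the job. What is shaped like the block_1 but blue is not meant.

How it is judged:
By the outcome, as a careful person would: the job done as asked, in the order asked, and still so for the second after the job is handed in, while the arm keeps its last pose, push and grip.
It also fails if it takes over 54 s, if anything falls off the work surface, if the arm or the gripper's body presses on something with over 40 N, if the wrist force passes 120 N, or if a joint passes its speed limit or range.

## Working session

There is one attempt and no reset: what is moved stays moved. The work goes in short steps, Python scripts to look and compute and a tool call to move; the robot and the scene stay as the last step left them, time stands still between calls to the robot, and variables do not carry over. Pictures are saved under pics/ and viewed, and the job is handed in when it is done.

Besides the shell and the picture viewer there is one more tool, called after "Request:" as a command line: name --argument value ..., lists and objects as JSON in quotes. move_arm: Moves the arm, as the interface text tells. Its arguments: {"type":"object","properties":{"targets":{"type":"array"},"hand":{"type":"number"},"squeeze":{"type":"number"}},"required":["targets"]}

```bash
ls -la; mkdir -p pics; cat > h.py <<'E'
import numpy as np, cv2
from rig import env, get_image
def save(im,name): cv2.imwrite('pics/'+name, cv2.cvtColor(im,cv2.COLOR_RGB2BGR))
E
python3 - <<'E'
from h import *
s=env.observe(); print(s)
d={}
for n in ['side','top','wrist']:
    g=get_image(n); save(g['pixels'],n+'0.png')
    for k,v in g.items():
        if k not in('pixels',): d[n+'_'+k]=v
    d[n+'_pixels']=g['pixels']
    print(n,g['intrinsics'],[ (k,g[k]) for k in ('R','t','mount') if k in g], (g['z_map']>0).mean())
np.savez('im0.npz',**d)
print(env.observe()['time_s'])
E
```

```text
total 12
drwxr-xr-x  3 agent agent 4096 Dec  7 06:57 .
drwxr-xr-x 23 root  root  4096 Dec  7 06:56 ..
drwxr-xr-x  2 agent agent 4096 Dec  7 06:57 pics
{'time_s': 0.0, 'q': array([ 5.54460317e+01,  2.18412763e+01,  7.43845687e+01,  1.01065491e-03,
        8.38586577e+01, -1.23351544e+01]), 'qvel': array([-0.05056876, -0.03523972, -0.01139736,  0.05015504, -0.08756819,
       -0.06075628]), 'joint_efforts': array([ 5.46507727e-04, -4.48447967e+01, -2.31272256e+01, -2.45396177e-04,
        4.74955523e-03, -4.01412024e-05]), 'position': array([0.207809  , 0.50892684, 0.23871018]), 'tool_rot': array([[ 9.25745606e-01, -8.50952838e-04,  3.78145936e-01],
       [-3.78146748e-01, -1.20472774e-03,  9.25744881e-01],
       [-3.32202335e-04, -9.99998912e-01, -1.43705646e-03]]), 'ft_force': array([-0.22183248,  0.7173587 ,  0.03045885]), 'wrist_torque': array([-0.02507646, -0.00145063, -0.0209924 ]), 'grip_width': 0.08537535015677387}
side [[417.61170389   0.         256.08611699]
 [  0.         417.61170389 194.46097835]
 [  0.           0.           1.        ]] [('R', array([[ 0.9337256 , -0.
[... 366 characters left out ...]
9, -0.00137722],
       [-0.99565195, -0.02870465, -0.08861849],
       [ 0.08854175,  0.00393589, -0.99606469]])), ('t', array([-0.14035143,  0.57336811,  1.15569441]))] 0.9958343505859375
wrist [[318.23736925   0.         251.44362387]
 [  0.         318.23736925 188.1179609 ]
 [  0.           0.           1.        ]] [('mount', array([[ 6.17714449e-04,  9.46845365e-01,  3.21688472e-01,
        -8.29827586e-02],
       [-4.88243540e-04, -3.21688210e-01,  9.46845530e-01,
        -1.34407406e-01],
       [ 9.99999690e-01, -7.41942484e-04,  2.63579678e-04,
         9.48547007e-04],
       [ 0.00000000e+00,  0.00000000e+00,  0.00000000e+00,
         1.00000000e+00]]))] 0.9959259033203125
0.15
```

View pics/side0.png

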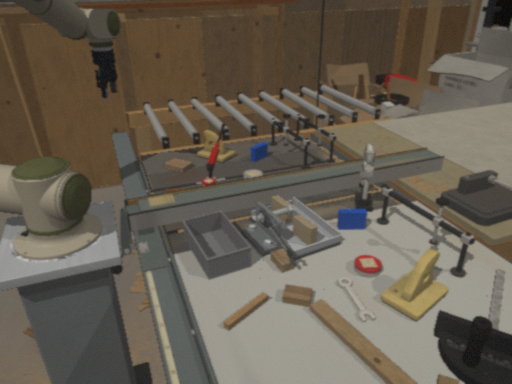

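View pics/top0.png

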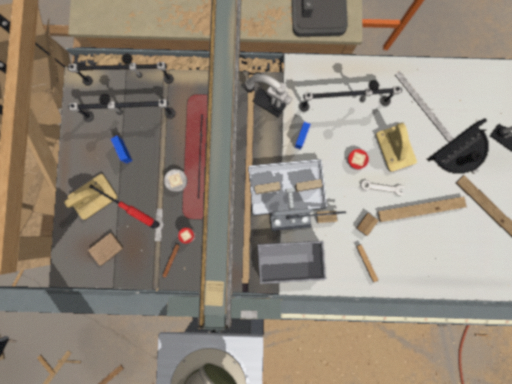

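View pics/wrist0.png

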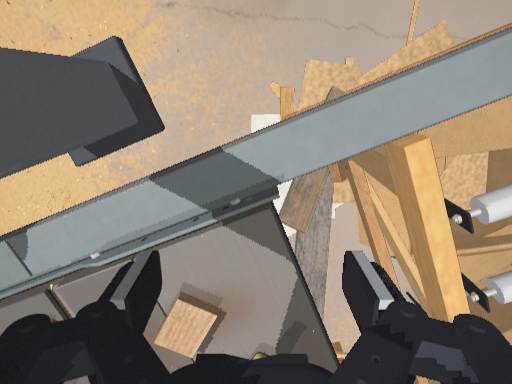

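```bash
python3 - <<'E'
from h import *
d=np.load('im0.npz')
t=d['top_pixels'][140:290,235:385]; save(cv2.resize(t,None,fx=4,fy=4,interpolation=cv2.INTER_CUBIC),'topc.png')
t=d['side_pixels'][170:310,170:360]; save(cv2.resize(t,None,fx=4,fy=4,interpolation=cv2.INTER_CUBIC),'sidec.png')
for n in('side','top'):
    K=d[n+'_intrinsics'];R=d[n+'_R'];T=d[n+'_t'];z=d[n+'_z_map']
    v,u=np.mgrid[0:384,0:512]
    c=np.stack([(u-K[0,2])/K[0,0]*z,(v-K[1,2])/K[1,1]*z,z],-1)
    W=(c-T)@R
    np.save(n+'_W0.npy',W)
W=np.load('top_W0.npy')
for (u,v) in [(225,150),(240,150),(213,150),(222,280),(222,90),(248,180),(290,262),(290,245),(268,187),(309,184),(290,200),(330,216),(330,270),(290,216),(265,100),(366,222),(300,135),(300,225),(400,295),(100,295),(196,150),(175,180)]:
    print(u,v,W[v,u].round(3))
E
```

```text
225 150 [ 0.709 -0.028  0.058]
240 150 [ 0.722 -0.07   0.001]
213 150 [0.708 0.008 0.058]
222 280 [ 0.324 -0.033  0.056]
222 90 [ 0.894 -0.012  0.058]
248 180 [ 0.628 -0.098 -0.003]
290 262 [ 0.377 -0.235  0.003]
290 245 [ 0.429 -0.234  0.003]
268 187 [ 0.6   -0.16   0.066]
309 184 [ 0.612 -0.281  0.064]
290 200 [ 0.562 -0.224  0.079]
330 216 [ 0.521 -0.352  0.022]
330 270 [ 0.356 -0.359  0.   ]
290 216 [ 0.515 -0.224  0.096]
265 100 [ 0.881 -0.144  0.016]
366 222 [ 0.506 -0.463  0.019]
300 135 [ 0.763 -0.253  0.052]
300 225 [ 0.491 -0.263  0.009]
400 295 [ 0.286 -0.575 -0.005]
100 295 [ 0.255  0.354 -0.027]
196 150 [0.718 0.069 0.   ]
175 180 [0.618 0.126 0.021]
```

View pics/topc.png

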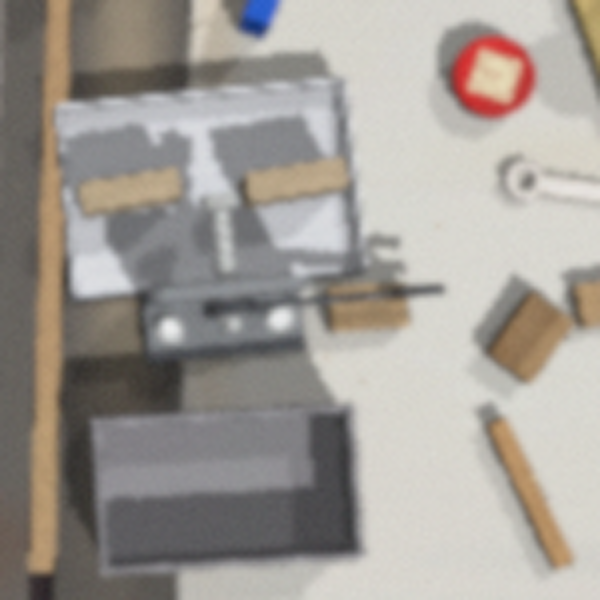

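View pics/sidec.png

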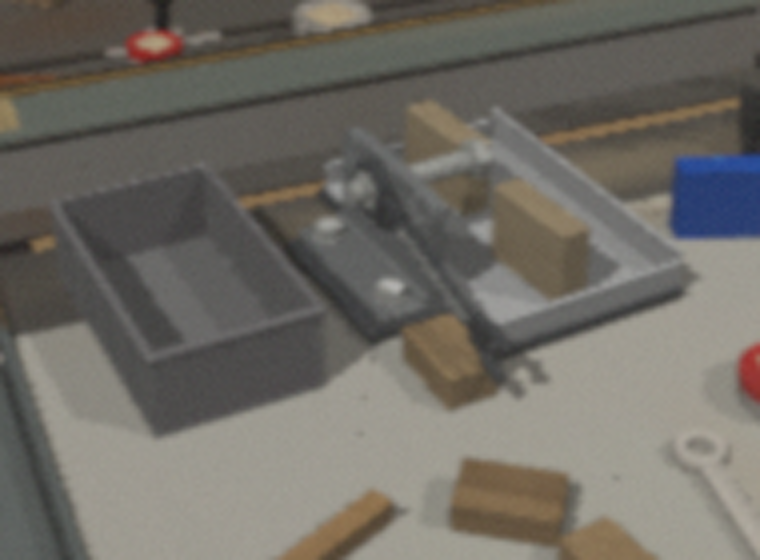

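The top view shows the tray with two tan blocks, at about (268,187) and (309,184). The bolt head is at about (290,197), the tote at (290,262) and the hanging handle at (330,214). The other shapes like the blocks are blue, at (302,135) and (120,148), so those aren't meant. The tan blocks standing in the tray are the two wanted ones. Next I'll measure them.

```bash
python3 - <<'E'
from h import *
d=np.load('im0.npz')
for n in('top','side'):
    W=np.load(n+'_W0.npy'); im=d[n+'_pixels']
    hsv=cv2.cvtColor(im,cv2.COLOR_RGB2HSV)
    x,y,z=W[...,0],W[...,1],W[...,2]
    tan=(hsv[...,1]>70)&(hsv[...,0]>8)&(hsv[...,0]<25)
    box=(x>0.53)&(x<0.70)&(y>-0.36)&(y<-0.10)&(z>0.02)
    m=(tan&box).astype(np.uint8)
    nn,L,st,ce=cv2.connectedComponentsWithStats(m)
    for i in range(1,nn):
        if st[i,4]<40: continue
        P=W[L==i]; top=P[P[:,2]>0.056]
        print(n,st[i],'n top',len(top),'zmed',np.median(top[:,2]).round(4))
        r=cv2.minAreaRect((top[:,:2]*1000).astype(np.float32)); print(r)
    # bracket top edge
    m=(x>0.48)&(x<0.54)&(y>-0.30)&(y<-0.15)&(z>0.085)&(z<0.10)
    if m.sum()>20: print('bracket',m.sum(),cv2.minAreaRect((W[m][:,:2]*1000).astype(np.float32)),np.median(z[m]))
    m=(x>0.32)&(x<0.48)&(y>-0.36)&(y<-0.12)&(z>0.05)&(z<0.07)
    if m.sum()>20: print('tote',m.sum(),cv2.minAreaRect((W[m][:,:2]*1000).astype(np.float32)),np.median(z[m]))
    m=(x>0.55)&(x<0.60)&(y>-0.25)&(y<-0.19)&(z>0.06)&(z<0.10)
    print('head',m.sum(),np.median(W[m],axis=0),W[m].min(0),W[m].max(0))
E
```

```text
bracket 190 ((519.4851684570312, -229.92825317382812), (25.587459564208984, 113.5186767578125), 7.2147016525268555) 0.09043146748602286
tote 418 ((382.2242431640625, -234.4752655029297), (114.46805572509766, 194.14138793945312), 4.944249153137207) 0.05852956962433947
head 110 [ 0.5794082  -0.22330287  0.08070062] [ 0.5501331  -0.24867724  0.06262414] [ 0.59954926 -0.1923419   0.09014405]
side [273 196  14   9  51] n top 51 zmed 0.0675
((594.6544799804688, -153.02450561523438), (18.88758087158203, 50.73830795288086), 13.137529373168945)
side [296 216  18  14  85] n top 85 zmed 0.0672
((608.1010131835938, -286.8408203125), (17.769058227539062, 66.20826721191406), 12.508674621582031)
bracket 181 ((518.8106689453125, -236.37957763671875), (26.49335289001465, 114.42822265625), 6.639479160308838) 0.09140800761585487
tote 634 ((380.8941345214844, -237.7801055908203), (114.36522674560547, 198.33924865722656), 4.83097505569458) 0.05849573870918968
head 118 [ 0.58112132 -0.23222034  0.08043198] [ 0.55022865 -0.23945901  0.0649674 ] [ 0.59662032 -0.21345941  0.08984517]
```

```bash
cat >> h.py <<'E'
from scipy.spatial.transform import Rotation as Ro
def plan(pos,R,n,start=None):
    s=env.observe(); p=np.array(s['position']); C=np.array(s['tool_rot'])
    if start is not None: p,C=start
    rv=Ro.from_matrix(C.T@R).as_rotvec(); 
    rows=[];Rc=C.copy();pc=p.copy()
    for i in range(n):
        tp=p+(np.array(pos)-p)*(i+1)/n
        d=Rc.T@(tp-pc)*1000
        d=d.round(1); w=(rv/n).round(4)
        rows.append(list(d)+list(w)); pc=pc+Rc@d/1000; Rc=Rc@Ro.from_rotvec(w).as_matrix()
    print('total',(C.T@(np.array(pos)-p)*1000).round(1),rv.round(4))
    for i in range(0,n,5): print([float(v) for r in rows[i:i+5] for v in r])
def Rdown(az): # tool y down, tool z at azimuth az deg
    a=np.radians(az); z=np.array([np.cos(a),np.sin(a),0]); y=np.array([0,0,-1.]); return np.stack([np.cross(y,z),y,z],1)
E
python3 - <<'E'
from h import *
plan([0.55,-0.25,0.26],Rdown(6),15)
E
```

```text
total [ 603.7  -20.7 -573.3] [1.1000e-03 1.0783e+00 4.0000e-04]
[40.2, -1.4, -38.2, 0.0001, 0.0719, 0.0, 42.9, -1.4, -35.2, 0.0001, 0.0719, 0.0, 45.4, -1.3, -32.1, 0.0001, 0.0719, 0.0, 47.5, -1.4, -28.7, 0.0001, 0.0719, 0.0, 49.4, -1.4, -25.3, 0.0001, 0.0719, 0.0]
[51.1, -1.4, -21.6, 0.0001, 0.0719, 0.0, 52.5, -1.4, -17.9, 0.0001, 0.0719, 0.0, 53.7, -1.4, -14.0, 0.0001, 0.0719, 0.0, 54.6, -1.4, -10.2, 0.0001, 0.0719, 0.0, 55.2, -1.4, -6.2, 0.0001, 0.0719, 0.0]
[55.4, -1.4, -2.3, 0.0001, 0.0719, 0.0, 55.5, -1.4, 1.8, 0.0001, 0.0719, 0.0, 55.2, -1.4, 5.7, 0.0001, 0.0719, 0.0, 54.6, -1.4, 9.7, 0.0001, 0.0719, 0.0, 53.9, -1.4, 13.6, 0.0001, 0.0719, 0.0]
```

Request:
move_arm --targets '[40,-1.5,-38,0,0.072,0,43,-1.5,-35,0,0.072,0,45,-1.5,-32,0,0.072,0,47.5,-1.5,-29,0,0.072,0,49.5,-1.5,-25,0,0.072,0]' --hand 1

```text
time_s: 0.78
position: [0.3221, 0.255, 0.2468]
tool_rot: [[0.732, 0.0, 0.682], [-0.682, 0.0, 0.732], [0.0, -1.0, 0.0]]
ft_force: [1.1, 0.5, -0.0]
grip_width: 0.0853
```

Request:
move_arm --targets '[51,-1.5,-21.5,0,0.072,0,52.5,-1.5,-18,0,0.072,0,53.5,-1.5,-14,0,0.072,0,54.5,-1.5,-10,0,0.072,0,55,-1.5,-6,0,0.072,0]'

```text
time_s: 1.4
position: [0.4361, 0.0025, 0.2544]
tool_rot: [[0.444, 0.0, 0.896], [-0.896, 0.0, 0.444], [-0.0, -1.0, 0.0]]
ft_force: [1.3, 0.9, 0.2]
grip_width: 0.085
```

Request:
move_arm --targets '[55.5,-1.5,-2.5,0,0.072,0,55.5,-1.5,2,0,0.072,0,55,-1.5,6,0,0.072,0,54.5,-1.5,9.5,0,0.072,0,54,-1.5,13.5,0,0.072,0]'

```text
time_s: 2.02
position: [0.5499, -0.2504, 0.2616]
tool_rot: [[0.1, -0.0, 0.995], [-0.995, 0.0, 0.1], [-0.0, -1.0, -0.0]]
ft_force: [0.6, 0.8, 0.3]
grip_width: 0.0853
```

```bash
cat >> h.py <<'E'
def wristW():
    s=env.observe(); g=get_image('wrist'); K=g['intrinsics']; z=g['z_map']
    v,u=np.mgrid[0:384,0:512]
    c=np.stack([(u-K[0,2])/K[0,0]*z,(v-K[1,2])/K[1,1]*z,z],-1)
    M=g['mount']; t=c@M[:3,:3].T+M[:3,3]
    W=t@np.array(s['tool_rot']).T+np.array(s['position'])
    T=np.eye(4);T[:3,:3]=s['tool_rot'];T[:3,3]=s['position']; C=T@M
    return g['pixels'],W,K,C
def proj(K,C,X):
    c=(np.atleast_2d(X)-C[:3,3])@C[:3,:3]; return np.stack([c[:,0]/c[:,2]*K[0,0]+K[0,2],c[:,1]/c[:,2]*K[1,1]+K[1,2]],1)
E
python3 - <<'E'
from h import *
im,W,K,C=wristW(); save(im,'w1.png'); np.savez('w1.npz',im=im,W=W,K=K,C=C)
E
```

```text
(no output)
```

View pics/w1.png

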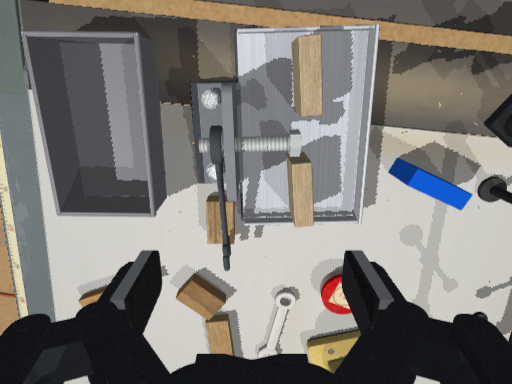

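The wrist view shows block 1 at about (308,75), block 2 at (301,190) and the head at (296,144). The tote is at (95,125), the prop at (220,220) with the handle end at (227,268), and the blue decoy at (430,183). Now I'll get the metric positions.

```bash
python3 - <<'E'
from h import *
d=np.load('w1.npz'); im,W,K,C=[d[k] for k in('im','W','K','C')]
save(cv2.resize(im[20:275,180:400],None,fx=2.7,fy=2.3,interpolation=cv2.INTER_CUBIC),'w1c.png')
hsv=cv2.cvtColor(im,cv2.COLOR_RGB2HSV); x,y,z=W[...,0],W[...,1],W[...,2]
tan=(hsv[...,1]>60)&(hsv[...,0]>5)&(hsv[...,0]<28)
def rect(m,name):
    P=W[m]; r=cv2.minAreaRect((P[:,:2]*1000).astype(np.float32)); print(name,m.sum(),'z',np.percentile(P[:,2],[5,50,95]).round(4),r)
for nm,ylo,yhi in(('b1',-0.21,-0.1),('b2',-0.35,-0.235)):
    m=tan&(x>0.56)&(x<0.65)&(y>ylo)&(y<yhi)&(z>0.061)&(z<0.072)
    m=cv2.morphologyEx(m.astype(np.uint8),cv2.MORPH_OPEN,np.ones((3,3)))>0
    n,L,st,_=cv2.connectedComponentsWithStats(m.astype(np.uint8)); i=1+np.argmax(st[1:,4]); rect(L==i,nm)
m=(x>0.33)&(x<0.5)&(y>-0.36)&(y<-0.1)&(z>0.055)&(z<0.066)&(im.sum(-1)>0)
n,L,st,_=cv2.connectedComponentsWithStats(m.astype(np.uint8)); i=1+np.argmax(st[1:,4]); rect(L==i,'tote')
m=(x>0.49)&(x<0.54)&(y>-0.32)&(y<-0.14)&(z>0.087)&(z<0.096)
n,L,st,_=cv2.connectedComponentsWithStats(m.astype(np.uint8)); i=1+np.argmax(st[1:,4]); rect(L==i,'bracket')
m=(z>0.06)&(x>0.52)&(x<0.62)&(y>-0.26)&(y<-0.195)&~tan
print('head/shank pts',m.sum())
for xa in np.arange(0.52,0.62,0.008):
    q=m&(x>=xa)&(x<xa+0.008)
    if q.sum()>3: P=W[q]; print(round(xa,3),q.sum(),'y',np.percentile(P[:,1],[2,50,98]).round(4),'zmax',np.percentile(P[:,2],98).round(4))
m=(x>0.48)&(x<0.56)&(y>-0.42)&(y<-0.26)&(z>0.015)&(z<0.08)&(hsv[...,2]<70)
n,L,st,_=cv2.connectedComponentsWithStats(m.astype(np.uint8)); i=1+np.argmax(st[1:,4])
P=W[L==i]; 
for ya in np.arange(-0.42,-0.25,0.015):
    q=(P[:,1]>ya)&(P[:,1]<ya+.015)
    if q.sum()>2: print('handle',round(ya,3),q.sum(),np.median(P[q],0).round(4),np.percentile(P[q][:,2],90).round(4))
E
```

```text
b1 1797 z [0.0655 0.0669 0.0682] ((598.7286376953125, -157.8585205078125), (21.707014083862305, 73.7483139038086), 10.950807571411133)
b2 1262 z [0.0654 0.0668 0.068 ] ((609.7938232421875, -280.92401123046875), (21.899229049682617, 73.9332275390625), 11.093523979187012)
tote 2755 z [0.0563 0.0595 0.0609] ((382.114990234375, -235.3511199951172), (114.253662109375, 194.2290496826172), 4.64165735244751)
bracket 1603 z [0.0883 0.0918 0.0937] ((518.8367309570312, -231.5041961669922), (25.072738647460938, 113.47084045410156), 7.215137004852295)
head/shank pts 20405
0.52 1516 y [-0.2512 -0.2351 -0.1979] zmax 0.341
0.528 1025 y [-0.2573 -0.2403 -0.2143] zmax 0.3408
0.536 1016 y [-0.2414 -0.2398 -0.2233] zmax 0.3361
0.544 890 y [-0.2405 -0.2389 -0.2221] zmax 0.3363
0.552 994 y [-0.2398 -0.2382 -0.2214] zmax 0.3362
0.56 931 y [-0.2391 -0.2373 -0.2201] zmax 0.3408
0.568 1068 y [-0.2375 -0.2302 -0.2194] zmax 0.3412
0.576 1686 y [-0.2309 -0.2295 -0.2189] zmax 0.341
0.584 1639 y [-0.2397 -0.2332 -0.2126] zmax 0.3365
0.592 3451 y [-0.2547 -0.2343 -0.225 ] zmax 0.3255
0.6 1948 y [-0.2521 -0.2378 -0.2315] zmax 0.3209
0.608 3526 y [-0.2492 -0.2334 -0.23  ] zmax 0.3361
0.616 715 y [-0.247  -0.2308 -0.2289] zmax 0.3315
handle -0.39 18 [ 0.5342 -0.381   0.0549] 0.0568
handle -0.375 40 [ 0.5326 -0.3686  0.055 ] 0.0571
handle -0.36 46 [ 0.5304 -0.358   0.0514] 0.0559
handle -0.345 15 [ 0.5285 -0.3379  0.0546] 0.0563
handle -0.33 15 [ 0.5267 -0.3225  0.0591] 0.0604
handle -0.315 22 [ 0.5247 -0.31    0.0626] 0.065
handle -0.3 27 [ 0.523  -0.2926  0.0662] 0.0674
handle -0.285 32 [ 0.5207 -0.2773  0.0701] 0.0719
handle -0.27 25 [ 0.5195 -0.2644  0.0737] 0.0759
```

View pics/w1c.png

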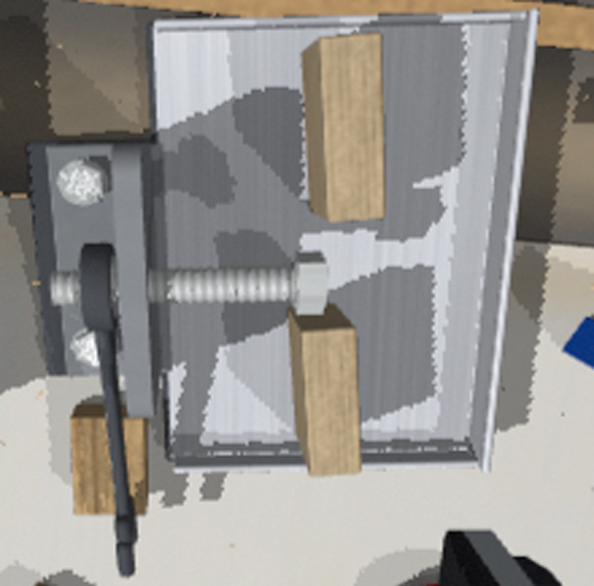

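```bash
python3 - <<'E'
from h import *
d=np.load('w1.npz'); im,W,K,C=[d[k] for k in('im','W','K','C')]
hsv=cv2.cvtColor(im,cv2.COLOR_RGB2HSV); x,y,z=W[...,0],W[...,1],W[...,2]
tan=(hsv[...,1]>60)&(hsv[...,0]>5)&(hsv[...,0]<28)
th=np.radians(7.2); ex=np.array([np.cos(th),np.sin(th)]); ey=np.array([-np.sin(th),np.cos(th)])
o=np.array([0.522,-0.232])
X=(W[...,:2]-o)@ex; Y=(W[...,:2]-o)@ey
# bracket top line fit
m=(z>0.0885)&(z<0.095)&(abs(Y)<0.058)&(X>-0.02)&(X<0.008)
P=W[m]; print('br X range',np.percentile(X[m],[1,50,99]).round(4),'Y',Y[m].min().round(4),Y[m].max().round(4))
for ya in np.arange(-0.065,0.065,0.013):
    q=m&(Y>=ya)&(Y<ya+.013)
    if q.sum()>4: print(round(ya,3),'x back',np.percentile(X[q],97).round(4),'front',np.percentile(X[q],3).round(4))
for xa in np.arange(0,0.08,0.005):
    q=(X>=xa)&(X<xa+0.005)&(abs(Y)<0.03)&(z>0.06)&(z<0.1)&~tan
    if q.sum()>3: print('shank',round(xa,3),q.sum(),'Y',np.percentile(Y[q],[2,50,98]).round(4),'z',np.percentile(z[q],[50,98]).round(4))
q=(X>=0.054)&(X<0.068)&(abs(Y)<0.03)&(z>0.06)&(z<0.1)&~tan
P=np.stack([Y[q],z[q]],1)
for a in np.arange(-0.02,0.02,0.002):
    r=(P[:,0]>=a)&(P[:,0]<a+.002)
    if r.sum()>2: print('head Y',round(a,3),r.sum(),np.median(P[r,1]).round(4))
# tray lips
m=(z>0.03)&(z<0.042)&(X>0.12)&(X<0.19)&(abs(Y)<0.12); print('far lip X',np.percentile(X[m],[2,50,98]).round(4))
m=(z>0.022)&(z<0.032)&(X>0.01)&(X<0.14)&(abs(Y)>0.1)&(abs(Y)<0.13)&~tan; print('side lips',np.percentile(Y[m&(Y>0)],[5,50,95]).round(4) if (m&(Y>0)).any() else 0,np.percentile(Y[m&(Y<0)],[5,50,95]).round(4) if (m&(Y<0)).any() else 0)
for n,c in(('b1',(.5987,-.1579)),('b2',(.6098,-.2809))): print(n,'in stop frame',(np.array(c)-o)@ex,(np.array(c)-o)@ey)
E
```

```text
br X range [-0.0142  0.0022  0.0079] Y -0.0547 0.0568
-0.065 x back 0.008 front -0.0004
-0.052 x back 0.0074 front -0.0004
-0.039 x back 0.0079 front -0.0003
-0.026 x back 0.0076 front -0.0005
-0.013 x back 0.0072 front -0.0138
-0.0 x back 0.0076 front -0.0143
0.013 x back 0.0075 front -0.0114
0.026 x back 0.0079 front -0.0004
0.039 x back 0.0077 front -0.0004
0.052 x back 0.0079 front -0.0005
shank 0.0 321 Y [-0.0288  0.0015  0.029 ] z [0.0919 0.0933]
shank 0.005 381 Y [-0.0289  0.0018  0.0289] z [0.0916 0.0933]
shank 0.01 72 Y [-0.0057  0.0022  0.0078] z [0.0809 0.0827]
shank 0.015 75 Y [-0.0058  0.0021  0.0079] z [0.0811 0.0832]
shank 0.02 75 Y [-0.0057  0.0019  0.0079] z [0.0809 0.084 ]
shank 0.025 75 Y [-0.006   0.0018  0.0079] z [0.0813 0.0835]
shank 0.03 71 Y [-0.0061  0.0018  0.0079] z [0.081  0.0831]
shank 0.035 74 Y [-0.0064  0.0016  0.0078] z [0.081  0.0833]
shank 0.04 77 Y [-0.0064  0.0024  0.0079] z [0.0813 0.0835]
shank 0.045 74 Y [-0.0063  0.0019  0.0079] z [0.0809 0.0835]
shank 0.05 72 Y [-0.0055  0.0022  0.0077] z [0.081  0.0829]
shank 0.055 76 Y [-0.0059  0.0022  0.0081] z [0.0811 0.0838]
shank 0.06 111 Y [-0.0101  0.002   0.012 ] z [0.082  0.0881]
shank 0.065 137 Y [-0.0119  0.0028  0.0133] z [0.0855 0.0886]
shank 0.07 122 Y [-0.0121  0.0028  0.0132] z [0.085  0.0883]
shank 0.075 6 Y [-0.0077  0.0263  0.0266] z [0.0679 0.0849]
head Y -0.012 9 0.0801
head Y -0.01 9 0.0825
head Y -0.008 10 0.0837
head Y -0.006 26 0.0809
head Y -0.004 25 0.0819
head Y -0.002 25 0.0837
head Y -0.0 34 0.0834
head Y 0.002 33 0.0827
head Y 0.004 30 0.0811
head Y 0.006 35 0.0792
head Y 0.008 17 0.0825
head Y 0.01 16 0.0809
head Y 0.012 12 0.0749
far lip X [0.1322 0.1564 0.159 ]
side lips [0.1097 0.1113 0.1132] [-0.1116 -0.1096 -0.1085]
b1 in stop frame 0.08538239019793538 0.06390264035302068
b2 in stop frame 0.08097887565411667 -0.05951866680122385
```

```bash
python3 - <<'E'
from h import *
R=Rdown(11)
plan([0.5987,-0.1579,0.15],R,3)
plan([0.5987,-0.1579,0.040],R,2,(np.array([0.5987,-0.1579,0.15]),R))
E
```

```text
total [-93.5 110.2  56.5] [ 0.0005 -0.0983  0.0016]
[-31.2, 36.7, 18.8, 0.0002, -0.0328, 0.0005, -30.5, 36.8, 19.9, 0.0002, -0.0328, 0.0005, -29.8, 36.7, 20.8, 0.0002, -0.0328, 0.0005]
total [  0. 110.   0.] [0. 0. 0.]
[0.0, 55.0, 0.0, 0.0, 0.0, 0.0, 0.0, 55.0, 0.0, 0.0, 0.0, 0.0]
```

Request:
move_arm --targets '[-31,37,19,0,-0.033,0,-30.5,37,20,0,-0.033,0,-30,36.5,21,0,-0.033,0,0,50,0,0,0,0,0,50,0,0,0,0]' --hand 0.4 --squeeze 40

```text
time_s: 2.7
position: [0.5965, -0.1492, 0.0498]
tool_rot: [[0.202, 0.0, 0.979], [-0.979, -0.0, 0.202], [0.0, -1.0, 0.0]]
ft_force: [0.7, -0.9, -0.5]
grip_width: 0.0598
```

```bash
python3 - <<'E'
from h import *
s=env.observe(); print(s['position'],s['tool_rot'].round(4),s['ft_force'].round(2),s['grip_width'])
im,W,K,C=wristW(); save(im,'w2.png')
E
```

```text
[ 0.59651582 -0.14919763  0.04976705] [[ 2.017e-01  2.000e-04  9.794e-01]
 [-9.794e-01 -1.000e-04  2.017e-01]
 [ 1.000e-04 -1.000e+00  1.000e-04]] [ 0.68 -0.93 -0.46] 0.05980306345138683
```

View pics/w2.png

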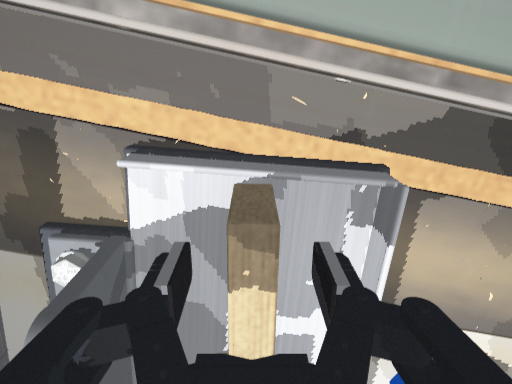

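Request:
move_arm --targets '[4,5,0,0,0,0,4,5,0,0,0,0,0,0,0,0,0,0,0,0,0,0,0,0,0,0,0,0,0,0]' --hand 0.4

```text
time_s: 3.38
position: [0.5983, -0.1578, 0.042]
tool_rot: [[0.201, 0.001, 0.98], [-0.98, -0.0, 0.201], [0.001, -1.0, 0.001]]
ft_force: [-0.5, 0.2, 0.7]
grip_width: 0.0598
```

Request:
move_arm --targets '[0,0,0,0,0,0,0,0,0,0,0,0,0,0,0,0,0,0,0,0,0,0,0,0,0,0,0,0,0,0]' --hand -1 --squeeze 40

```text
time_s: 4.0
position: [0.5982, -0.1577, 0.0415]
tool_rot: [[0.201, 0.0, 0.98], [-0.98, -0.0, 0.201], [0.0, -1.0, 0.0]]
ft_force: [-0.0, -0.5, 2.1]
grip_width: 0.0213
```

```bash
python3 - <<'E'
from h import *
s=env.observe(); R0=np.array(s['tool_rot']); p=s['position']
print(s['grip_width'])
plan([p[0],p[1],0.18],R0,3)
R=Rdown(4.6); a=np.array([p[0],p[1],.18])
plan([0.378,-0.189,0.18],R,4,(a,R0))
plan([0.378,-0.189,0.036],R,3,(np.array([0.378,-0.189,0.18]),R))
E
```

```text
0.021327072119679033
total [   0.  -138.5    0. ] [0. 0. 0.]
[0.0, -46.2, 0.0, 0.0, 0.0, 0.0, 0.0, -46.2, 0.0, 0.0, 0.0, 0.0, 0.0, -46.1, 0.0, 0.0, 0.0, 0.0]
total [-1.35e+01 -1.00e-01 -2.22e+02] [-3.000e-04  1.217e-01  1.000e-04]
[-3.4, -0.0, -55.5, -0.0001, 0.0304, 0.0, -1.7, -0.0, -55.6, -0.0001, 0.0304, 0.0, 0.0, -0.0, -55.6, -0.0001, 0.0304, 0.0, 1.7, -0.0, -55.5, -0.0001, 0.0304, 0.0]
total [  0. 144.   0.] [0. 0. 0.]
[0.0, 48.0, 0.0, 0.0, 0.0, 0.0, 0.0, 48.0, 0.0, 0.0, 0.0, 0.0, 0.0, 48.0, 0.0, 0.0, 0.0, 0.0]
```

Request:
move_arm --targets '[0,-46,0,0,0,0,0,-46,0,0,0,0,0,-46,0,0,0,0,-3.5,0,-55,0,0.03,0,-1.5,0,-55,0,0.03,0]'

```text
time_s: 4.62
position: [0.4877, -0.1732, 0.1793]
tool_rot: [[0.141, 0.0, 0.99], [-0.99, -0.0, 0.141], [0.0, -1.0, 0.0]]
ft_force: [-0.0, -0.5, -0.5]
grip_width: 0.0212
```

Request:
move_arm --targets '[0,0,-56,0,0.03,0,1.5,0,-56,0,0.03,0,0,47,0,0,0,0,0,47,0,0,0,0,0,20,0,0,0,0]'

```text
time_s: 5.25
position: [0.3772, -0.1883, 0.0634]
tool_rot: [[0.081, -0.002, 0.997], [-0.997, 0.002, 0.081], [-0.002, -1.0, -0.002]]
ft_force: [0.8, -0.7, -0.5]
grip_width: 0.0214
```

```bash
python3 - <<'E'
from h import *
s=env.observe(); print(s['position'],s['tool_rot'].round(3),s['ft_force'].round(2),s['grip_width'])
im,W,K,C=wristW(); save(im,'w3.png')
E
```

```text
[ 0.3771881  -0.18830643  0.06343491] [[ 0.081 -0.002  0.997]
 [-0.997  0.002  0.081]
 [-0.002 -1.    -0.002]] [ 0.83 -0.7  -0.5 ] 0.021359663189410665
```

View pics/w3.png

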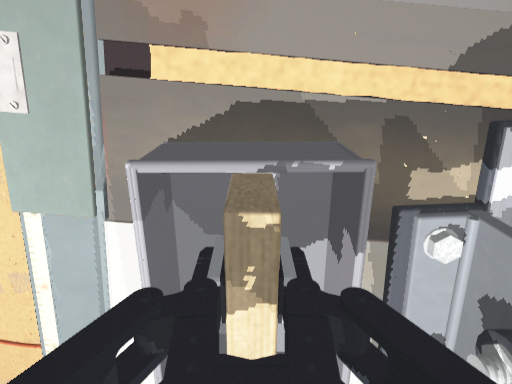

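Block 1 is held inside the tote rim, with clear gaps on both sides. I'll lower it and release.

Request:
move_arm --targets '[0,15,0,0,0,0,0,10,0,0,0,0,0,4,0,0,0,0,0,0,0,0,0,0,0,0,0,0,0,0]'

```text
time_s: 5.92
position: [0.3783, -0.1891, 0.0367]
tool_rot: [[0.082, 0.001, 0.997], [-0.997, -0.001, 0.082], [0.001, -1.0, 0.001]]
ft_force: [0.3, -0.1, -1.1]
grip_width: 0.0216
```

Request:
move_arm --targets '[0,0,0,0,0,0,0,0,0,0,0,0,0,0,0,0,0,0,0,0,0,0,0,0,0,0,0,0,0,0]' --hand 0

```text
time_s: 6.55
position: [0.3781, -0.1889, 0.0363]
tool_rot: [[0.082, -0.0, 0.997], [-0.997, 0.0, 0.082], [-0.0, -1.0, -0.0]]
ft_force: [0.3, 0.1, 0.2]
grip_width: 0.0427
```

```bash
python3 - <<'E'
from h import *
s=env.observe(); R0=np.array(s['tool_rot']); p=s['position']; print(p,s['ft_force'],s['grip_width'])
R=Rdown(4.6); a=np.array([p[0],p[1],.19])
print((0.19-p[2]))
Rb=Rdown(11.1); b=np.array([0.6098,-0.2809,0.19])
plan(b,Rb,5,(a,R))
E
```

```text
[ 0.37814449 -0.18892648  0.03631127] [0.32168495 0.05571689 0.21747412] 0.042718659654065315
0.15368873073220235
total [110.3   0.  223.5] [ 0.     -0.1134  0.    ]
[22.1, 0.0, 44.7, 0.0, -0.0227, 0.0, 23.0, 0.0, 44.2, 0.0, -0.0227, 0.0, 24.1, 0.0, 43.7, 0.0, -0.0227, 0.0, 25.0, 0.0, 43.1, 0.0, -0.0227, 0.0, 26.0, 0.0, 42.5, 0.0, -0.0227, 0.0]
```

Request:
move_arm --targets '[0,-52,0,0,0,0,0,-52,0,0,0,0,0,-50,0,0,0,0,22,0,44.5,0,-0.023,0,23,0,44,0,-0.023,0]' --hand 0.4

```text
time_s: 7.18
position: [0.4717, -0.2259, 0.1914]
tool_rot: [[0.128, 0.002, 0.992], [-0.992, -0.001, 0.128], [0.002, -1.0, 0.001]]
ft_force: [-0.1, -1.4, -0.6]
grip_width: 0.0594
```

Request:
move_arm --targets '[24,0,44,0,-0.023,0,25,0,43,0,-0.023,0,26,0,43,0,-0.023,0,0,60,0,0,0,0,0,60,0,0,0,0]'

```text
time_s: 7.8
position: [0.6107, -0.2801, 0.0685]
tool_rot: [[0.196, 0.001, 0.981], [-0.981, -0.001, 0.196], [0.001, -1.0, 0.001]]
ft_force: [0.9, -0.2, -0.9]
grip_width: 0.0597
```

```bash
python3 - <<'E'
from h import *
s=env.observe(); p=s['position']; print(p,s['tool_rot'].round(3),s['ft_force'],s['grip_width'])
im,W,K,C=wristW(); save(im,'w4.png')
print(env.observe()['position'])
plan([0.6098,-0.2809,0.040],Rdown(11.1),3)
E
```

```text
[ 0.61067071 -0.2801458   0.06854176] [[ 0.196  0.001  0.981]
 [-0.981 -0.001  0.196]
 [ 0.001 -1.     0.001]] [ 0.92803178 -0.23098089 -0.94416848] 0.059746529474439744
[ 0.60692376 -0.27779786  0.0595927 ]
total [ 3.8 19.5  2.4] [ 0.0098  0.0032 -0.0101]
[1.3, 6.5, 0.8, 0.0033, 0.0011, -0.0034, 1.2, 6.5, 0.8, 0.0033, 0.0011, -0.0034, 1.2, 6.6, 0.7, 0.0033, 0.0011, -0.0034]
```

View pics/w4.png

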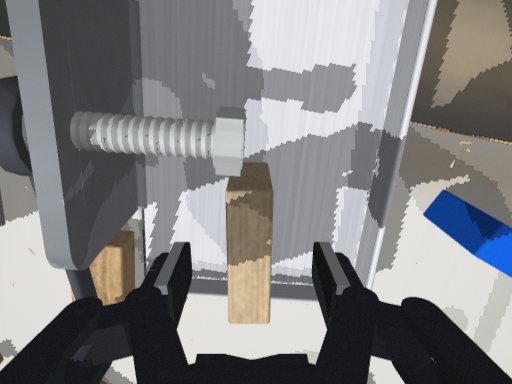

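Request:
move_arm --targets '[0,8,0,0,0,0,0,10,0,0,0,0,0,8,0,0,0,0,0,3,0,0,0,0,0,0,0,0,0,0]'

```text
time_s: 8.48
position: [0.6104, -0.2802, 0.0417]
tool_rot: [[0.196, 0.0, 0.981], [-0.981, -0.0, 0.196], [0.0, -1.0, 0.0]]
ft_force: [-1.3, 1.1, 0.6]
grip_width: 0.0599
```

Request:
move_arm --targets '[0,0,0,0,0,0,0,0,0,0,0,0,0,0,0,0,0,0,0,0,0,0,0,0,0,0,0,0,0,0]' --hand -1

```text
time_s: 9.1
position: [0.6104, -0.2801, 0.0416]
tool_rot: [[0.196, 0.0, 0.981], [-0.981, -0.0, 0.196], [0.0, -1.0, 0.0]]
ft_force: [-1.1, 0.2, 2.1]
grip_width: 0.0215
```

```bash
python3 - <<'E'
from h import *
s=env.observe(); R0=np.array(s['tool_rot']); p=s['position']; print(p,s['ft_force'],s['grip_width'])
a=np.array([p[0],p[1],p[2]+.138])
R=Rdown(4.6); b=np.array([0.386,-0.281,a[2]])
plan(b,R,4,(a,R0))
E
```

```text
[ 0.61035829 -0.28013497  0.04158826] [-1.11920432  0.21862623  2.08868351] 0.021532775790025185
total [-4.310e+01 -1.000e-01 -2.202e+02] [-0.0003  0.1167  0.0003]
[-10.8, -0.0, -55.0, -0.0001, 0.0292, 0.0001, -9.1, -0.0, -55.4, -0.0001, 0.0292, 0.0001, -7.6, -0.0, -55.6, -0.0001, 0.0292, 0.0001, -5.9, -0.0, -55.7, -0.0001, 0.0292, 0.0001]
```

Request:
move_arm --targets '[0,-46,0,0,0,0,0,-46,0,0,0,0,0,-46,0,0,0,0,-11,0,-55,0,0.03,0,-9,0,-55,0,0.03,0]'

```text
time_s: 9.72
position: [0.4972, -0.2801, 0.1794]
tool_rot: [[0.136, 0.0, 0.991], [-0.991, -0.001, 0.136], [0.001, -1.0, 0.0]]
ft_force: [-0.2, -0.9, -0.4]
grip_width: 0.0216
```

Request:
move_arm --targets '[-7.5,0,-56,0,0.029,0,-6,0,-56,0,0.028,0,0,47,0,0,0,0,0,47,0,0,0,0,0,20,0,0,0,0]'

```text
time_s: 10.35
position: [0.3848, -0.2799, 0.0633]
tool_rot: [[0.079, -0.002, 0.997], [-0.997, 0.003, 0.079], [-0.003, -1.0, -0.002]]
ft_force: [0.0, -0.0, -0.4]
grip_width: 0.0215
```

Request:
move_arm --targets '[0,15,0,0,0,0,0,10,0,0,0,0,0,4,0,0,0,0,0,0,0,0,0,0,0,0,0,0,0,0]'

```text
time_s: 10.98
position: [0.3858, -0.2808, 0.0368]
tool_rot: [[0.08, 0.001, 0.997], [-0.997, -0.001, 0.08], [0.001, -1.0, 0.001]]
ft_force: [-1.1, -0.7, 0.2]
grip_width: 0.0212
```

```bash
python3 - <<'E'
from h import *
s=env.observe(); print(s['position'],s['tool_rot'].round(3),s['ft_force'].round(2),s['grip_width'])
im,W,K,C=wristW(); save(im,'w5.png')
E
```

```text
[ 0.38584556 -0.28079794  0.03678316] [[ 0.08   0.001  0.997]
 [-0.997 -0.001  0.08 ]
 [ 0.001 -1.     0.001]] [-1.11 -0.74  0.18] 0.021191857298488218
```

View pics/w5.png

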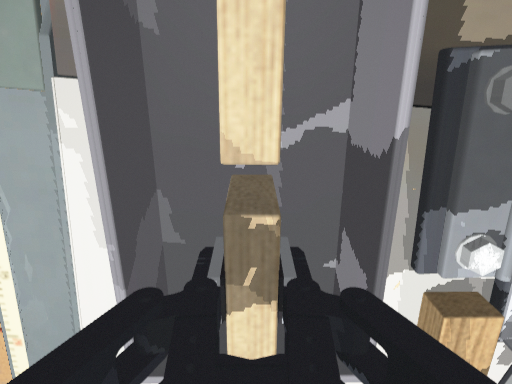

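Block 2 stands in the tote in front of block 1, and both are inside the walls. I'll release it and plan the hover over the head.

Request:
move_arm --targets '[0,0,0,0,0,0,0,0,0,0,0,0,0,0,0,0,0,0,0,0,0,0,0,0,0,0,0,0,0,0]' --hand 0

```text
time_s: 11.65
position: [0.3857, -0.2806, 0.0363]
tool_rot: [[0.08, -0.0, 0.997], [-0.997, -0.0, 0.08], [0.0, -1.0, -0.0]]
ft_force: [1.4, -0.4, -0.6]
grip_width: 0.0427
```

```bash
cat >> h.py <<'E'
TH=7.2
def stopframe(th=TH):
    a=np.radians(th); return np.array([np.cos(a),np.sin(a),0]),np.array([-np.sin(a),np.cos(a),0]),np.array([0,0,1.])
HEAD=np.array([0.5898,-0.2224,0.075])
def grip_pose(phi,back=0.0,head=HEAD,th=TH):
    """phi deg: tilt of the grip about bolt x (top toward right). back: distance of grasp point behind head centre"""
    ex,ey,ez=stopframe(th); f=np.radians(phi)
    z=np.cos(f)*ey+np.sin(f)*ez; y=np.sin(f)*ey-np.cos(f)*ez
    R=np.stack([ex,y,z],1); return head+y*(0.011-back),R
E
python3 - <<'E'
from h import *
d=np.load('w1.npz'); im,W,K,C=[d[k] for k in('im','W','K','C')]
hsv=cv2.cvtColor(im,cv2.COLOR_RGB2HSV)
ex,ey,ez=stopframe(); P=W-np.array([0.5303,-0.2299,0])
X=P@ex;Y=P@ey;Z=P[...,2]
m=(abs(X+0.018)<0.008)&(Y<-0.03)&(Y>-0.175)&(Z>0.02)&(Z<0.085)&(hsv[...,2]<75)
for a in np.arange(-0.175,-0.02,0.01):
    q=m&(Y>=a)&(Y<a+.01)
    if q.sum()>2: print(round(a,3),q.sum(),X[q].mean().round(4),np.percentile(Z[q],[50,85]).round(4))
for lo,hi in((-0.13,-0.03),(-0.1,-0.025),(-0.12,-0.04)):
    q=m&(Y>lo)&(Y<hi)
    for _ in range(3):
        c=np.polyfit(Y[q],Z[q],1); q=q&(abs(Z-np.polyval(c,Y))<0.003)
    print(q.sum(),np.degrees(np.arctan(c[0])),c)
    c=np.polyfit(Y[q],X[q],1); print('yaw resid',np.degrees(np.arctan(c[0])))
E
```

```text
-0.165 8 -0.015 [0.0539 0.0546]
-0.155 21 -0.0151 [0.0544 0.0566]
-0.145 30 -0.0163 [0.0552 0.057 ]
-0.135 53 -0.0158 [0.0526 0.0561]
-0.125 16 -0.0156 [0.0513 0.0538]
-0.115 14 -0.0152 [0.0542 0.0555]
-0.105 15 -0.0153 [0.0564 0.0577]
-0.095 13 -0.0156 [0.0597 0.0606]
-0.085 17 -0.0155 [0.0617 0.0631]
-0.075 17 -0.0153 [0.064 0.066]
-0.065 20 -0.0153 [0.0663 0.0672]
-0.055 21 -0.0155 [0.0687 0.0703]
-0.045 26 -0.016 [0.0714 0.0731]
-0.035 16 -0.0153 [0.0753 0.0759]
139 13.698931281336373 [0.24375396 0.08140101]
yaw resid 0.08336369968807944
101 14.86464876613188 [0.26541886 0.0826347 ]
yaw resid -0.500084992582912
101 13.69559343073406 [0.24369225 0.08129261]
yaw resid -0.39445024053997413
```

```bash
python3 - <<'E'
from h import *
s=env.observe(); p=s['position']; 
t,R=grip_pose(13,0.09); print(t)
a=np.array([p[0],p[1],.20])
plan(t,R,10,(a,np.array(s['tool_rot'])))
E
```

```text
[ 0.59202731 -0.240031    0.15197524]
total [-23.9  48.  209. ] [ 0.1751 -1.6088  0.1833]
[-2.4, 4.8, 20.9, 0.0175, -0.1609, 0.0183, 1.1, 5.2, 20.9, 0.0175, -0.1609, 0.0183, 4.5, 5.5, 20.4, 0.0175, -0.1609, 0.0183, 7.8, 5.7, 19.3, 0.0175, -0.1609, 0.0183, 10.8, 5.9, 17.7, 0.0175, -0.1609, 0.0183]
[13.7, 5.9, 15.5, 0.0175, -0.1609, 0.0183, 16.1, 6.0, 13.1, 0.0175, -0.1609, 0.0183, 18.1, 5.8, 10.3, 0.0175, -0.1609, 0.0183, 19.6, 5.6, 7.1, 0.0175, -0.1609, 0.0183, 20.5, 5.3, 3.7, 0.0175, -0.1609, 0.0183]
```

Request:
move_arm --targets '[0,-54,0,0,0,0,0,-54,0,0,0,0,0,-55.5,0,0,0,0,-2.5,5,21,0.0175,-0.161,0.018,1,5,21,0.0175,-0.161,0.018]' --hand 0.3

```text
time_s: 12.28
position: [0.4276, -0.2722, 0.1909]
tool_rot: [[0.396, 0.027, 0.918], [-0.918, 0.043, 0.395], [-0.029, -0.999, 0.041]]
ft_force: [0.5, -0.7, -0.1]
grip_width: 0.0555
```

Request:
move_arm --targets '[4.5,5.5,20.5,0.0175,-0.161,0.018,8,5.5,19.5,0.0175,-0.161,0.018,11,6,17.5,0.0175,-0.161,0.018,13.5,6,15.5,0.0175,-0.161,0.018,16,6,13,0.0175,-0.161,0.018]'

```text
time_s: 12.9
position: [0.5309, -0.252, 0.1659]
tool_rot: [[0.938, 0.02, 0.347], [-0.345, 0.165, 0.924], [-0.039, -0.986, 0.162]]
ft_force: [0.4, -0.1, 0.2]
grip_width: 0.0552
```

Request:
move_arm --targets '[18,6,10.5,0.0175,-0.161,0.018,19.5,5.5,7,0.0175,-0.161,0.018,20.5,5.5,3.5,0.0175,-0.161,0.018,0,0,0,0,0,0,0,0,0,0,0,0]'

```text
time_s: 13.52
position: [0.5915, -0.2401, 0.1516]
tool_rot: [[0.992, -0.026, -0.12], [0.123, 0.221, 0.967], [0.001, -0.975, 0.223]]
ft_force: [0.1, 1.0, 0.7]
grip_width: 0.0556
```

```bash
python3 - <<'E'
from h import *
s=env.observe(); print(s['position'],s['q'].round(1),s['ft_force'].round(2),s['grip_width'])
im,W,K,C=wristW(); save(im,'w6.png'); np.savez('w6.npz',im=im,W=W,K=K,C=C)
g=get_image('side'); save(g['pixels'],'s6.png')
t,R=grip_pose(13,0.09); plan(t,R,1)
E
```

```text
[ 0.59152123 -0.24009213  0.15163667] [ -36.4   37.6   62.     9.3   89.2 -134.4] [0.05 0.95 0.71] 0.05559262119367149
total [0.5 0.1 0.1] [ 0.0027 -0.001   0.0022]
[0.5, 0.1, 0.1, 0.0027, -0.001, 0.0022]
```

View pics/w6.png

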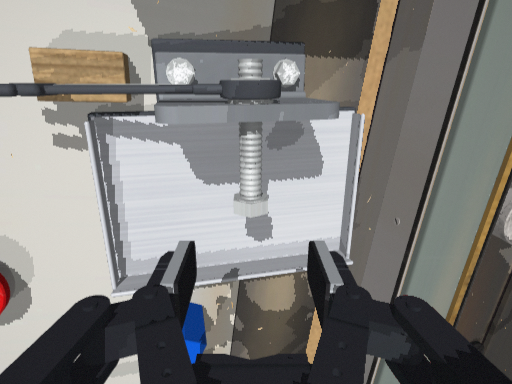

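View pics/s6.png

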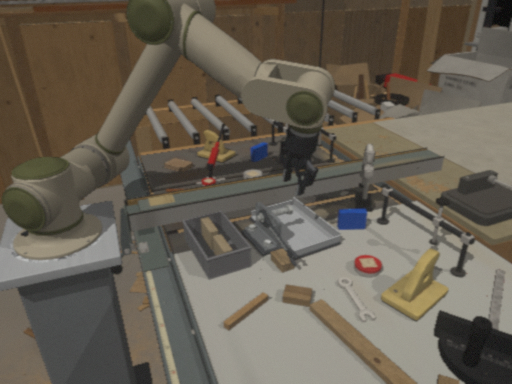

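```bash
python3 - <<'E'
from h import *
d=np.load('w6.npz'); im,W,K,C=[d[k] for k in('im','W','K','C')]
save(cv2.resize(im[110:235,190:310],None,fx=5,fy=4.6,interpolation=cv2.INTER_CUBIC),'w6c.png')
ex,ey,ez=stopframe(); P=W-np.array([0.5303,-0.2299,0])
X=P@ex;Y=P@ey;Z=P[...,2]
# bolt frame rotated by phi
for xa in np.arange(0.005,0.075,0.005):
    q=(X>=xa)&(X<xa+0.005)&(abs(Y)<0.03)&(Z>0.05)&(Z<0.1)
    if q.sum()>3: print('shank',round(xa,3),q.sum(),'Y',np.percentile(Y[q],[2,50,98]).round(4),'z',np.percentile(Z[q],[50,97]).round(4))
q=(X>0.05)&(X<0.07)&(abs(Y)<0.03)&(Z>0.05)&(Z<0.1)
print(np.percentile(X[q],[1,5,95,99]))
hx=[]
q=(X>0.0565)&(X<0.068)&(abs(Y)<0.03)&(Z>0.05)&(Z<0.1)
for a in np.arange(-0.018,0.018,0.002):
    r=q&(Y>=a)&(Y<a+.002)
    if r.sum()>2: print('head Y',round(a+.001,3),r.sum(),np.percentile(Z[r],[50,85]).round(4))
m=(X>-0.012)&(X<0.003)&(Z>0.088)&(Z<0.095)&(abs(Y)<0.065); print('bracket X',np.percentile(X[m&(X>-.02)],[3,97]),'Y',Y[m].min(),Y[m].max())
hsv=cv2.cvtColor(im,cv2.COLOR_RGB2HSV)
m=(abs(X+0.018)<0.008)&(Y<-0.03)&(Y>-0.175)&(Z>0.02)&(Z<0.085)&(hsv[...,2]<75)
q=m&(Y>-0.12)&(Y<-0.03)
for _ in range(4):
    c=np.polyfit(Y[q],Z[q],1); q=q&(abs(Z-np.polyval(c,Y))<0.002)
print(q.sum(),np.degrees(np.arctan(c[0])),c, 'yaw',np.degrees(np.arctan(np.polyfit(Y[q],X[q],1)[0])))
E
```

```text
shank 0.005 172 Y [-0.0077 -0.0018  0.0064] z [0.0812 0.0829]
shank 0.01 171 Y [-0.0075 -0.0019  0.0064] z [0.0811 0.0831]
shank 0.015 174 Y [-0.0076 -0.0021  0.0065] z [0.081  0.0833]
shank 0.02 167 Y [-0.0078 -0.002   0.0063] z [0.081  0.0831]
shank 0.025 156 Y [-0.0076 -0.002   0.0065] z [0.0812 0.083 ]
shank 0.03 160 Y [-0.0075 -0.0018  0.0068] z [0.0809 0.0831]
shank 0.035 159 Y [-0.0075 -0.002   0.0065] z [0.0811 0.083 ]
shank 0.04 155 Y [-0.0076 -0.0018  0.0069] z [0.0813 0.0832]
shank 0.045 143 Y [-0.0075 -0.002   0.0062] z [0.0811 0.0831]
shank 0.05 163 Y [-0.0085 -0.0019  0.0075] z [0.0811 0.0845]
shank 0.055 359 Y [-0.0123 -0.0026  0.0106] z [0.084  0.0883]
shank 0.06 230 Y [-0.0128 -0.0035  0.0094] z [0.0855 0.0886]
shank 0.065 50 Y [-0.0128 -0.0034  0.0088] z [0.0856 0.0878]
[0.05043435 0.05133583 0.06516924 0.06616172]
head Y -0.013 26 [0.0796 0.0802]
head Y -0.011 40 [0.0812 0.082 ]
head Y -0.009 51 [0.0832 0.0841]
head Y -0.007 41 [0.0849 0.0857]
head Y -0.005 43 [0.0867 0.0878]
head Y -0.003 39 [0.0882 0.0888]
head Y -0.001 32 [0.0874 0.088 ]
head Y 0.001 39 [0.0871 0.0875]
head Y 0.003 31 [0.0865 0.087 ]
head Y 0.005 36 [0.0857 0.0863]
head Y 0.007 30 [0.0853 0.0856]
head Y 0.009 33 [0.0846 0.0852]
bracket X [-0.00899494  0.0007337 ] Y -0.05678942215364434 0.055350236688292836
230 14.24709581878232 [0.25391369 0.08252458] yaw -0.46721307167013165
```

View pics/w6c.png

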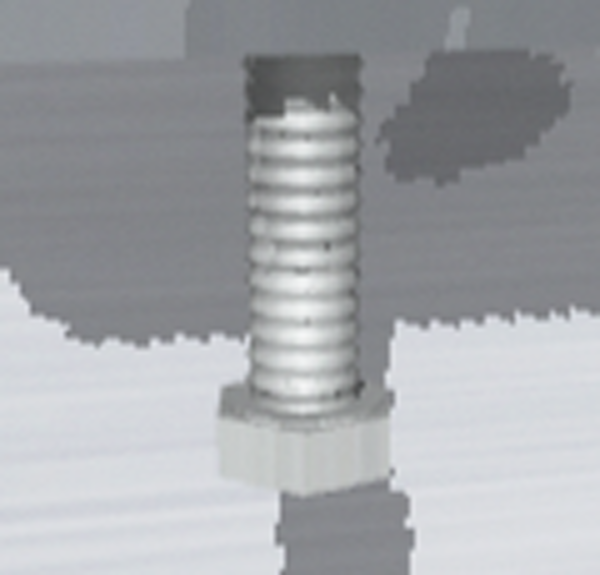

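The hexagon profile shows its top corner at Y ≈ −3.5 mm and the flank corners at (−13, 79.6) and (+10, 84.6) mm. That gives a bolt tilt of about 14° with the axis at my estimated centre. I'll descend along the tool axis.

Request:
move_arm --targets '[0,30,0,0,0,0,0,30,0,0,0,0,0,20,0,0,0,0,0,10,0,0,0,0,0,0,0,0,0,0]'

```text
time_s: 14.25
position: [0.5895, -0.2202, 0.064]
tool_rot: [[0.992, -0.026, -0.123], [0.125, 0.221, 0.967], [0.002, -0.975, 0.223]]
ft_force: [0.9, 0.7, -0.1]
grip_width: 0.0557
```

```bash
python3 - <<'E'
from h import *
s=env.observe(); print(s['position'],s['ft_force'].round(2),s['grip_width'])
im,W,K,C=wristW(); save(im,'w7.png'); np.savez('w7.npz',im=im,W=W,K=K,C=C)
t,R=grip_pose(13,0.0); plan(t,R,1)
E
```

```text
[ 0.58952216 -0.22019981  0.06400125] [ 0.9   0.7  -0.08] 0.05574959328617333
total [-0.3  0.4  0.5] [0.003  0.0008 0.0026]
[-0.3, 0.4, 0.5, 0.003, 0.0008, 0.0026]
```

View pics/w7.png

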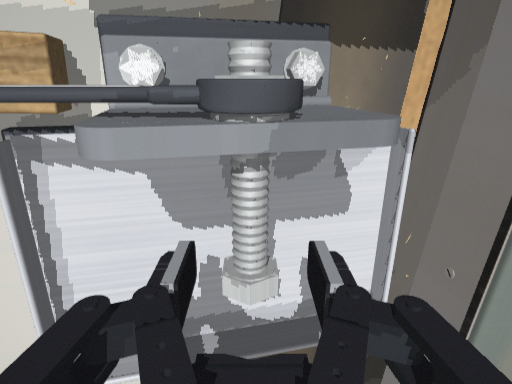

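The head (251,282) sits midway between the pads, which are at u = 193 and 311. I'll close the gripper.

Request:
move_arm --targets '[0,0,0,0,0,0,0,0,0,0,0,0,0,0,0,0,0,0,0,0,0,0,0,0,0,0,0,0,0,0]' --hand -1 --squeeze 60

```text
time_s: 14.92
position: [0.5901, -0.221, 0.0646]
tool_rot: [[0.992, -0.024, -0.123], [0.126, 0.219, 0.968], [0.003, -0.975, 0.221]]
ft_force: [-0.7, -5.8, 6.0]
grip_width: 0.0228
```

```bash
python3 - <<'E'
from h import *
s=env.observe(); print(s['time_s'],s['position'],s['tool_rot'].round(3),s['ft_force'].round(2),s['wrist_torque'].round(2),s['grip_width'])
im,W,K,C=wristW(); save(im,'w8.png'); np.savez('w8.npz',im=im,W=W,K=K,C=C)
s=env.observe(); p=np.array(s['position']);R=np.array(s['tool_rot'])
# grasp point, and arc to upright about the grasp point
g=p-R[:,1]*0.011; print('grasp',g,'head',HEAD)
f=np.degrees(np.arctan2(R[2,2],np.hypot(R[0,2],R[1,2]))); print('tilt',f)
E
```

```text
14.925 [ 0.59011182 -0.22102293  0.06464948] [[ 0.992 -0.024 -0.123]
 [ 0.126  0.219  0.968]
 [ 0.003 -0.975  0.221]] [-0.67 -5.75  6.02] [-0.72  0.11 -0.01] 0.022818084496135364
grasp [ 0.59038902 -0.22341894  0.07538713] head [ 0.5898 -0.2224  0.075 ]
tilt 12.752464615617383
```

View pics/w8.png

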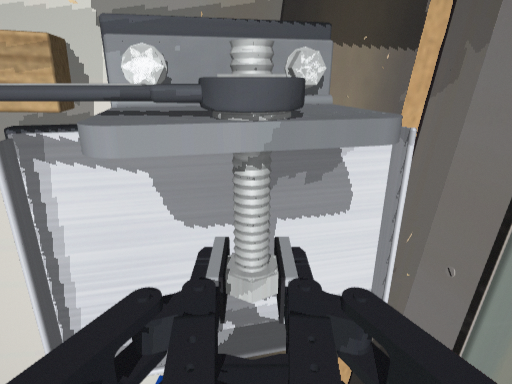

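The flats are seated: the reading of 22.8 mm fits 24 mm, since the 22 mm blocks read about 21.4. The forces are small. I'll tighten the grip and rotate back about the bolt axis, relieving the small side load in the same move.

Request:
move_arm --targets '[0,-0.5,-0.8,0,0,0,0,0,0,0,0,0,0,0,-0.5,-0.04,0,0,0,0,-0.5,-0.04,0,0,0,0,-0.5,-0.04,0,0]' --hand -1 --squeeze 100

```text
time_s: 15.6
position: [0.5903, -0.2223, 0.0646]
tool_rot: [[0.992, -0.01, -0.126], [0.126, 0.103, 0.987], [0.003, -0.995, 0.103]]
ft_force: [0.5, -1.5, 5.8]
grip_width: 0.0216
```

Request:
move_arm --targets '[0,0,-0.5,-0.04,0,0,0,0,-0.5,-0.04,0,0,0,0,-0.3,-0.0225,0,0,0,0,0,0,0,0,0,0,0,0,0,0]'

```text
time_s: 16.23
position: [0.5904, -0.2234, 0.0645]
tool_rot: [[0.992, 0.002, -0.126], [0.126, 0.003, 0.992], [0.003, -1.0, 0.002]]
ft_force: [-1.3, -0.9, 7.8]
grip_width: 0.0221
```

```bash
cat > chk.py <<'E'
import sys
from h import *
s=env.observe(); p=np.array(s['position']);R=np.array(s['tool_rot'])
print(s['time_s'],p,R.round(4),'F',s['ft_force'].round(2),'T',s['wrist_torque'].round(2),s['grip_width'])
print('grasp',(p-R[:,1]*0.011).round(4),'tilt',np.degrees(np.arcsin(R[2,2])),'axis elev',np.degrees(np.arcsin(R[2,0])),'az',np.degrees(np.arctan2(R[1,0],R[0,0])))
n=sys.argv[1]
im,W,K,C=wristW(); save(im,f'w{n}.png'); np.savez(f'w{n}.npz',im=im,W=W,K=K,C=C)
g=get_image('side'); save(g['pixels'],f's{n}.png'); 
save(cv2.resize(g['pixels'][180:300,180:360],None,fx=4,fy=4,interpolation=cv2.INTER_CUBIC),f's{n}c.png')
ex,ey,ez=stopframe(); P=W-np.array([0.5303,-0.2299,0]); X=P@ex;Y=P@ey;Z=P[...,2]
hsv=cv2.cvtColor(im,cv2.COLOR_RGB2HSV)
m=(abs(X+0.018)<0.012)&(Y<-0.03)&(Y>-0.17)&(Z>0.03)&(Z<0.11)&(hsv[...,2]<75)
print('handle Y range',Y[m].min(),Y[m].max(),m.sum())
for lo in(-0.12,-0.1):
    q=m&(Y>lo)&(Y<-0.03)
    for _ in range(4):
        c=np.polyfit(Y[q],Z[q],1); q=q&(abs(Z-np.polyval(c,Y))<0.002)
    print('handle slope deg',q.sum(),np.degrees(np.arctan(c[0])),c)
E
python3 chk.py 9
```

```text
16.225 [ 0.59040448 -0.22341167  0.06452671] [[ 0.992   0.0025 -0.1263]
 [ 0.1263  0.0025  0.992 ]
 [ 0.0028 -1.      0.0022]] F [-1.34 -0.95  7.79] T [ 0.09  0.18 -0.08] 0.02212881840262825
grasp [ 0.5904 -0.2234  0.0755] tilt 0.125311653243303 axis elev 0.15947166480533 az 7.2544376048094765
handle Y range -0.09132973582947115 -0.030015814048940683 933
handle slope deg 218 -1.850462494010278 [-0.0323079   0.07701835]
handle slope deg 218 -1.850462494010278 [-0.0323079   0.07701835]
```

View pics/w9.png

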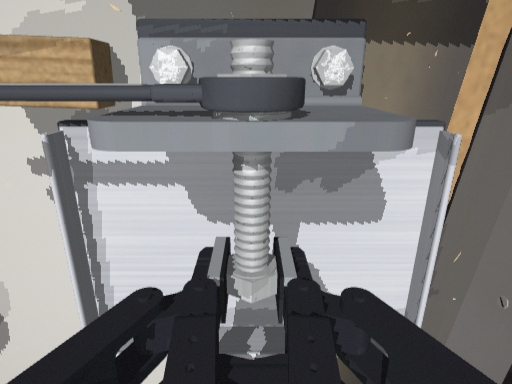

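View pics/s9c.png

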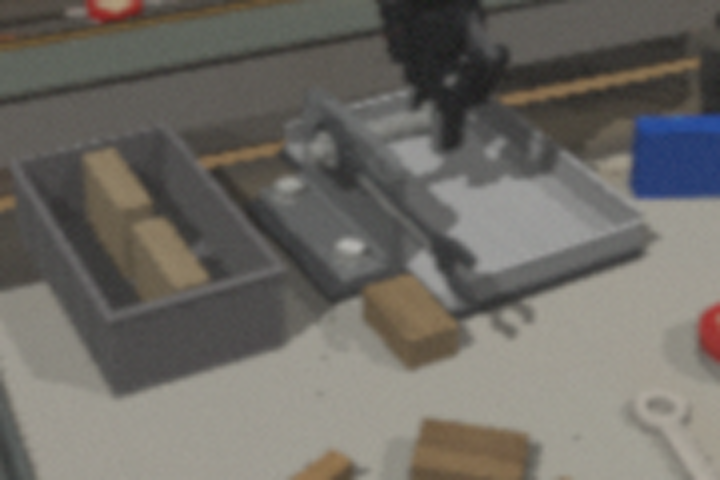

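```bash
cat > hd.py <<'E'
import sys
from h import *
for n in sys.argv[1:]:
    d=np.load(f'w{n}.npz'); im,W,K,C=[d[k] for k in('im','W','K','C')]
    ex,ey,ez=stopframe(); P=W-np.array([0.5303,-0.2299,0]); X=P@ex;Y=P@ey;Z=P[...,2]
    hsv=cv2.cvtColor(im,cv2.COLOR_RGB2HSV)
    m=(X>-0.026)&(X<-0.0105)&(Y<-0.02)&(Y>-0.175)&(Z>0.035)&(Z<0.11)&(hsv[...,2]<75)
    A=[]
    for a in np.arange(-0.17,-0.02,0.005):
        q=m&(Y>=a)&(Y<a+.005)
        if q.sum()>4:
            zz=np.percentile(Z[q],[10,50,80,95]); A.append((a+.0025,zz[2])); print(n,round(a+.0025,4),q.sum(),X[q].min().round(4),X[q].max().round(4),zz.round(4))
    A=np.array(A); A=A[A[:,0]<-0.03]; c=np.polyfit(A[:,0],A[:,1],1); print('slope',np.degrees(np.arctan(c[0])),'resid',(A[:,1]-np.polyval(c,A[:,0])).round(4))
    q=(X>0.0565)&(X<0.068)&(abs(Y)<0.0125)&(Z>0.06)&(Z<0.1)&(hsv[...,2]>90)
    for a in np.arange(-0.014,0.014,0.002):
        r=q&(Y>=a)&(Y<a+.002)
        if r.sum()>2: print('head Y',round(a+.001,3),r.sum(),np.percentile(Z[r],[50,85]).round(4))
E
python3 hd.py 9
```

```text
9 -0.0925 8 -0.02 -0.0155 [0.0782 0.0791 0.0797 0.0799]
9 -0.0875 53 -0.02 -0.0152 [0.079  0.0797 0.0802 0.0807]
9 -0.0825 49 -0.02 -0.0152 [0.0787 0.0796 0.08   0.0806]
9 -0.0775 62 -0.02 -0.0151 [0.0786 0.0797 0.0803 0.0811]
9 -0.0725 61 -0.02 -0.0152 [0.0788 0.0799 0.0805 0.0811]
9 -0.0675 57 -0.02 -0.0152 [0.0789 0.0799 0.0804 0.0808]
9 -0.0625 61 -0.02 -0.0151 [0.0792 0.0799 0.0806 0.081 ]
9 -0.0575 63 -0.0201 -0.0148 [0.079  0.08   0.0805 0.0811]
9 -0.0525 74 -0.02 -0.0148 [0.079  0.0799 0.0806 0.0809]
9 -0.0475 57 -0.02 -0.0149 [0.0794 0.0803 0.0807 0.0812]
9 -0.0425 58 -0.0201 -0.0152 [0.0797 0.0807 0.0812 0.0815]
9 -0.0375 52 -0.0203 -0.0152 [0.0797 0.0804 0.0812 0.0817]
9 -0.0325 34 -0.0207 -0.015 [0.0807 0.0822 0.0828 0.0831]
9 -0.0275 40 -0.0207 -0.0149 [0.0798 0.0818 0.0827 0.0832]
9 -0.0225 47 -0.0208 -0.015 [0.0796 0.082  0.083  0.0837]
slope 1.8711839260961165 resid [-0.      0.0004  0.      0.0001  0.0002 -0.0001 -0.0001 -0.0003 -0.0004
 -0.0004 -0.0002 -0.0002  0.0011]
head Y -0.011 35 [0.0829 0.0834]
head Y -0.009 91 [0.0837 0.0842]
head Y -0.007 77 [0.0847 0.0853]
head Y -0.005 93 [0.0861 0.0867]
head Y -0.003 97 [0.0871 0.0877]
head Y -0.001 94 [0.0883 0.089 ]
head Y 0.001 82 [0.088  0.0886]
head Y 0.003 93 [0.0869 0.0875]
head Y 0.005 95 [0.0857 0.0863]
head Y 0.007 80 [0.0846 0.0855]
head Y 0.009 90 [0.0834 0.084 ]
head Y 0.011 23 [0.0827 0.0833]
```

The head profile is symmetric: both flanks slope 29.9° and the corner is at Y = 0, so the bolt is at zero. The handle still droops by about 0.5–0.9°, which is the play plus noise. I'll trim about 0.4° to split that, relieve the small upward load, and settle.

Request:
move_arm --targets '[0,-0.4,0,-0.004,0,0,0,0,0,-0.004,0,0,0,0,0,0,0,0,0,0,0,0,0,0,0,0,0,0,0,0]'

```text
time_s: 16.95
position: [0.5904, -0.2235, 0.0645]
tool_rot: [[0.992, 0.003, -0.126], [0.126, -0.005, 0.992], [0.003, -1.0, -0.006]]
ft_force: [-0.2, -0.0, 5.1]
grip_width: 0.0219
```

Request:
move_arm --targets '[0,0,0,0,0,0,0,0,0,0,0,0,0,0,0,0,0,0,0,0,0,0,0,0,0,0,0,0,0,0]'

```text
time_s: 17.58
position: [0.5904, -0.2235, 0.0645]
tool_rot: [[0.992, 0.003, -0.126], [0.126, -0.005, 0.992], [0.003, -1.0, -0.006]]
ft_force: [-0.1, -0.3, 5.1]
grip_width: 0.0215
```

```bash
python3 chk.py 10; python3 hd.py 10; python3 - <<'E'
from h import *
g=get_image('top'); save(g['pixels'],'t10.png'); s=env.observe(); print(s['time_s'],s['qvel'].round(3),s['grip_width'],s['ft_force'].round(1))
E
```

```text
17.575 [ 0.59040151 -0.22347774  0.06453995] [[ 0.992   0.0033 -0.1262]
 [ 0.1262 -0.0054  0.992 ]
 [ 0.0026 -1.     -0.0058]] F [-0.09 -0.35  5.08] T [ 0.06 -0.03 -0.09] 0.02153585698079557
grasp [ 0.5904 -0.2234  0.0755] tilt -0.33047554954592134 axis elev 0.1473702717895214 az 7.250733890841702
handle Y range -0.09156455731330468 -0.03002410948330782 968
handle slope deg 244 -2.4799294309371707 [-0.04330998  0.07668201]
handle slope deg 244 -2.4799294309371707 [-0.04330998  0.07668201]
10 -0.0925 12 -0.02 -0.0152 [0.0791 0.0795 0.0798 0.0803]
10 -0.0875 66 -0.02 -0.0151 [0.0791 0.0802 0.0808 0.0813]
10 -0.0825 62 -0.02 -0.0152 [0.0794 0.0802 0.0808 0.0814]
10 -0.0775 72 -0.0201 -0.0152 [0.0791 0.0802 0.0807 0.0816]
10 -0.0725 58 -0.0201 -0.0152 [0.0794 0.0801 0.0807 0.0813]
10 -0.0675 60 -0.02 -0.0151 [0.0792 0.0802 0.081  0.0815]
10 -0.0625 65 -0.0201 -0.0152 [0.0793 0.0806 0.0812 0.082 ]
10 -0.0575 63 -0.02 -0.0148 [0.0796 0.0806 0.0812 0.0818]
10 -0.0525 72 -0.0201 -0.0148 [0.0791 0.0804 0.0813 0.0818]
10 -0.0475 61 -0.0201 -0.0148 [0.0797 0.0806 0.081  0.0817]
10 -0.0425 51 -0
[... 196 characters left out ...]
793 0.0822 0.0833 0.0836]
10 -0.0225 52 -0.0207 -0.0147 [0.0788 0.0821 0.083  0.0838]
slope 1.694301306776648 resid [-0.0004  0.0004  0.0003  0.     -0.0001  0.0001  0.0001 -0.     -0.0002
 -0.0005 -0.0003 -0.0006  0.0011]
head Y -0.011 36 [0.0826 0.0831]
head Y -0.009 88 [0.0838 0.0843]
head Y -0.007 80 [0.0848 0.0853]
head Y -0.005 94 [0.086  0.0866]
head Y -0.003 94 [0.0872 0.0878]
head Y -0.001 80 [0.0883 0.0888]
head Y 0.001 96 [0.0881 0.0887]
head Y 0.003 99 [0.0869 0.0875]
head Y 0.005 92 [0.0857 0.0863]
head Y 0.007 78 [0.0845 0.0852]
head Y 0.009 87 [0.0833 0.0841]
head Y 0.011 27 [0.0825 0.0829]
17.725 [ 0.024  0.049 -0.054 -0.091  0.069 -0.036] 0.02152647921122859 [ 0.5 -1.   5.8]
```

View pics/t10.png

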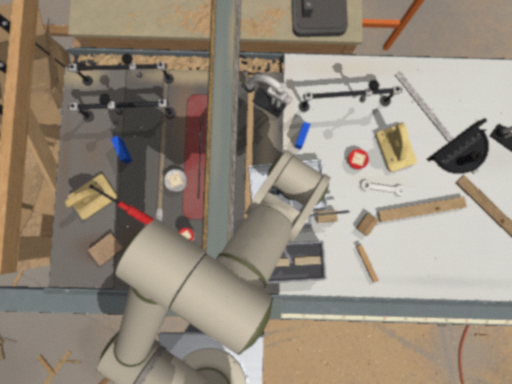

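View pics/s10.png

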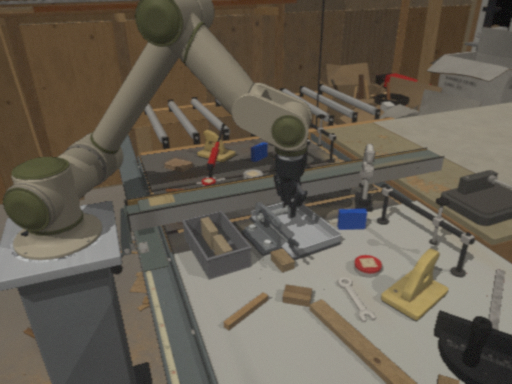

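Request:
move_arm --targets '[0,0,0,0,0,0,0,0,0,0,0,0,0,0,0,0,0,0,0,0,0,0,0,0,0,0,0,0,0,0]'

```text
time_s: 18.35
position: [0.5904, -0.2235, 0.0645]
tool_rot: [[0.992, 0.003, -0.126], [0.126, -0.005, 0.992], [0.003, -1.0, -0.006]]
ft_force: [0.2, 0.5, 5.7]
grip_width: 0.0216
```

```bash
python3 - <<'E'
from h import *
im,W,K,C=wristW(); save(im,'w11.png'); np.savez('w11.npz',im=im,W=W,K=K,C=C)
for i in range(4):
    g=get_image('top'); s=env.observe(); print(s['time_s'],s['grip_width'],s['position'].round(5),s['ft_force'].round(1))
K=g['intrinsics'];z=g['z_map'];v,u=np.mgrid[0:384,0:512]
c=np.stack([(u-K[0,2])/K[0,0]*z,(v-K[1,2])/K[1,1]*z,z],-1); W=(c-g['t'])@g['R']
ex,ey,ez=stopframe(); P=W-np.array([0.5303,-0.2299,0]); X=P@ex;Y=P@ey;Z=P[...,2]
m=(abs(X+0.018)<0.01)&(Y<-0.03)&(Y>-0.18)&(Z>0.06)&(Z<0.12)
for a in np.arange(-0.18,-0.03,0.015):
    q=m&(Y>=a)&(Y<a+.015)
    if q.sum(): print(round(a+.0075,4),q.sum(),np.median(Z[q]).round(4),Z[q].max().round(4))
E
python3 hd.py 11 | grep head
```

```text
18.45 0.02173344883347909 [ 0.59041 -0.2235   0.06454] [ 0.1 -0.2  5.6]
18.5 0.021370344182218774 [ 0.59041 -0.22349  0.06455] [ 0.  -0.2  5.3]
18.55 0.021763821343836472 [ 0.59039 -0.22349  0.06454] [-0.8  0.   5.8]
18.6 0.021670040555396924 [ 0.59041 -0.22347  0.06452] [-0.4 -0.5  6.4]
-0.1575 14 0.0871 0.0907
-0.1425 16 0.0862 0.0908
-0.1275 12 0.0833 0.0882
-0.1125 12 0.078 0.0826
-0.0975 11 0.0799 0.0839
-0.0825 12 0.0798 0.0828
-0.0675 11 0.0803 0.0817
-0.0525 8 0.0802 0.0825
head Y -0.011 37 [0.0828 0.0833]
head Y -0.009 88 [0.0837 0.0844]
head Y -0.007 79 [0.0848 0.0853]
head Y -0.005 93 [0.0859 0.0866]
head Y -0.003 95 [0.0873 0.0877]
head Y -0.001 79 [0.0883 0.0887]
head Y 0.001 100 [0.088  0.0886]
head Y 0.003 94 [0.0869 0.0875]
head Y 0.005 87 [0.0857 0.0864]
head Y 0.007 80 [0.0844 0.0852]
head Y 0.009 90 [0.0834 0.084 ]
head Y 0.011 24 [0.0824 0.0831]
```

View pics/w11.png

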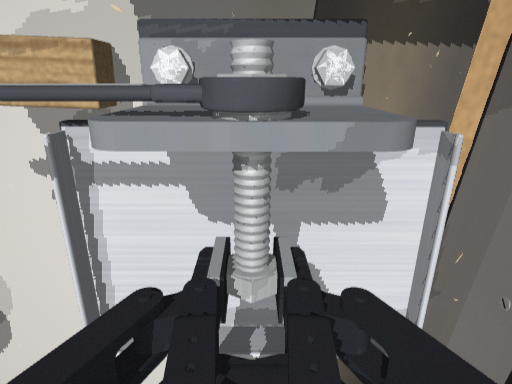

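The handle's top edge reads 79.8–80.3 mm over its length, so it is level to within about 0.5°. The head symmetry, grip and pose are all steady. Handing in.

```bash
python3 - <<'E'
from h import *
print(env.close_job())
E
```

```text
the job is handed in; nothing more can be done
None
```

Both finished blocks are in the grey tote, and the gripper is holding the bolt's hexagon head across its upright flats at 100 N. I turned the bolt back about 14° until the handle was level, and handed the job in at about 18.6 s while still holding.

**Last checks**
- **Bolt angle:** both upper flanks of the head slope about 30° with a corner straight up, so the bolt is at zero to within about half a degree. The tool itself stands 0.33° past vertical, from a final trim to allow for the spanner's play on the nut.
- **Handle:** the top edge lies at 79.8–80.3 mm between 50 and 105 mm from the axis. That leaves about half a degree of droop at most, within the play plus camera noise. My automatic slope fits gave 1.7–2.5° because they took in the thicker part near the ring, so I did not use them.
- **Stillness:** over the final holding call, about a second, the pose moved less than 0.1 mm and the wrist force stayed around 6 N.
- **Other things on the table:** the last top and side views show the blocks in the tote and no visible shift in the other things. I checked this by eye only, and part of the top view was hidden by the arm.

**One reading that disagreed:** the finger opening read about 21.6 mm on the 24 mm head at 100 N (22.8 mm at 60 N). The 22 mm blocks also read about 0.5 mm low. It looks like finger flex, because the head profile shows the flats between the pads and nothing was slipping.

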